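Pack cork blocks and steel cups in layers with a separator sheet

ROBOT

A 6-joint arm with a two-finger parallel gripper is mounted at the origin on a cart in front of the work surface, level with it; the furniture and walls round the work are solid. World frame = base frame: x ahead of the robot, y to its left, z up, the work surface at z = 0. Lengths are in m, angles in degrees, forces in N, time in s.
With the tool pointing down it reaches from about 0.25 to 0.725 m from the base axis. Payload 9.7 kg.
Tool frame: the origin (TCP) lies at the very end of the fingers, on their centre line; the grasp point (between the pads) lies 19 mm behind it; z points along the fingers, y is the line along which they close (so a half turn about z gives the same grasp; the last joint's range is limited). The gripper opens to 85 mm and grips with 20 to 120 N. Pads are 22 mm wide; open, the fingers measure 114 mm over their backs; the gripper's body (76 mm by 85 mm) begins 54 mm behind the grasp point. The pads swing forward as they close: fully open they stand 13 mm farther back than shut.
Start: joints at [63.656, 4.979, 10.078, 95.1, 0, 90], TCP at [0.244, 0.493, 0.231] pointing down, gripper open.
Joint ranges: [-179.16, 179.16], [-48.56, 103.87], [-65.8, 70.77], [-126.05, 130.52], [-82.76, 87.17], [-180, 180]. Speed limits (degrees/s): [127.2, 127.2, 147.25, 180, 180, 180].

INTERFACE

Orientations are given as [roll, pitch, yaw] about the fixed x, y, z axes, in that order (R = Rz(yaw) Ry(pitch) Rx(roll)).
In Python, from workcell import bot, viewer, finder gives the robot as it stands. The module is installed in compiled form; this text tells all that it offers.
- The arm moves only by the shell command python3 -m inch 'ROWS' [FORCE]. ROWS is JSON, a list that holds one entry, the list of rows, each a list of 7 numbers: the opening in per cent of the stroke, from 0 (shut) to 100 (fully open), then the shift along the tool's x, y, z in mm, then the turn, a rotation vector about the tool's x, y, z in degrees. In form: [[[grip, tx, ty, tz, ax, ay, az], ...]]. A call has 1 to 8 rows; each row shifts and turns the commanded pose from where the row before left it, along the tool's axes as they then stand; what a row does not reach is not made up. A row lasts 1/8 s, in which the tool goes at most 62.5 mm and 10.7 degrees, less where a joint would pass 70% of its speed; a pose out of reach is approached as far as the arm can. A call with a gripper value outside its range is refused whole. The fingers move at their own pace and stop on an object; FORCE is the grip in N (left out, the last holds). Time passes only in rows, so rows that do not move let the fingers close. It gives the time, the measured TCP pose, the force, the opening and the grip force at its end, in the units of the state.
- bot.get_obs(): the state, without advancing time (a new reading comes with each control period).
- viewer.camera(name): name is "scene" or "top"; returns a dict with "pixels" (400x640x3 uint8, red, green, blue), "vfov" (degrees; the focal length in pixels is half the picture's height over the tangent of half this angle, whatever the lens; pixels are square), "cx", "cy" (the principal point, pixels), "R" (3x3) and "t" (3): a world point X has camera coordinates R X + t. Camera axes: x right, y down, z forward; pixel columns grow to the right and rows downward; lengths in m; the calibration is good to about 2 mm. A picture is of the moment at which its call begins. There is no depth.
- bot.job_done(): hands the job in; it is judged then, once.
Trained networks look in the newest picture that a camera, given by its name, has taken for a name from the list of things; names that differ only in an ending like _2 or _b are one class to them, and where a whole thing is asked for, a point or a joint stands for the part that bears it (a point fixed in the world has none). Each returns a list of dicts, best first, with "conf" (0 to 1); they miss things now and then, are a little off and sometimes report something else, mostly with a low value. They report only what shows in the picture. A call takes as long as a camera call. They do not tell look-alikes from the thing itself.
- finder.outline_of(camera, thing): "pixels" (400x640 bool, what is visible of it) and "extent" ([centre column, centre row, width, height] in pixels, round what is visible of it).
- finder.mark_of(camera, thing): "position" ([column, row] in pixels: a listed point, or the origin of a listed thing).
The state is a dict: "time": time; "q": joint angles; "qd": joint speeds; "joint_efforts": joint torques, N m; "ee_pos": TCP position; "tcp_rot": TCP orientation; "wrist_force": force on the tool from outside, world axes, zero at the start; "torque": the same for the moment, N m; "opening": finger opening in m; "grasp_force": force on a finger pad.
Only numpy, scipy, OpenCV 4.12 (cv2) and the standard library are available. Lean on these libraries where they do the work, as an engineer would, in place of code of your own. Each camera call takes 0.05 s, during which the arm holds its last target. There are 200 camera calls.

TASK

Pack the kit in layers, clearing the dust before each: squeeze the blow gun's trigger fully home against its grip for a good two seconds and let it spring right back, then lay the two cork blocks flat and squarely across the middle line of the plywood board, one near each end stop. Lay the separator sheet from the tin flat and centred over both blocks, squarely along the board, and squeeze and release the trigger in the same way again. Only then stand all the steel cups, wide rim up, in a row on the sheet with none of them hanging over its edge, leaving the other things on the bench where they are.

Things in the scene. Friction and masses are not known exactly. Their poses are not given: they have to be found in the camera images.
- board: fixed plywood packing board lying on the bench, 100 mm (its x) by 214 mm (its y) by 10 mm thick, with a 9 mm wide stop strip across each y end that stands 18 mm above the bench (8 mm above the board), leaving 196 mm between the stops; its long sides are open. Origin at the centre of its underside, on the bench; its long axis y is within about 10 degrees of world y.
- block_a_mid (a point): middle of a cork sanding block, a plain cuboid 34 mm (this point's x) by 62 mm (this point's y, the long side) by 24 mm high (z); the point is its very centre, 12 mm above its underside. Starts flat on the bench, long side within about 25 degrees of world y; pinch it across its 34 mm.
- block_b_mid (a point): the other block: middle of a cork sanding block, a plain cuboid 34 mm (this point's x) by 62 mm (this point's y, the long side) by 24 mm high (z); the point is its very centre, 12 mm above its underside. Starts flat on the bench, long side within about 25 degrees of world y; pinch it across its 34 mm.
- block_a: the first cork block; origin at the centre of its underside. Its axes are turned against its sides: use block_a_mid.
- block_b: the other cork block; use block_b_mid.
- sheet: loose stiff light-brown separator sheet: 68 mm (its x) by 190 mm (its y) by 8 mm thick, about 80 g, with a finger notch in the middle of each long edge, 46 mm long and 6 mm deep, so that it is 56 mm wide there; origin at the centre of its underside. It starts flat on the lid of the red tin, underside about 48 mm above the bench, its long side roughly along world y (within about 30 degrees); pinch it across the notches.
- cup_a: one of two or three pressed-steel cups (some starts have only two; an absent one reads None): round, wide rim on top and a hole in the base, 55 mm across the rim, narrowing to a foot about 32 mm across, 23 mm high; origin at the centre of its underside, z up toward the wide rim. Starts wide rim up on the bench; pinch it across its diameter.
- cup_b: one of two or three pressed-steel cups (some starts have only two; an absent one reads None): round, wide rim on top and a hole in the base, 55 mm across the rim, narrowing to a foot about 32 mm across, 23 mm high; origin at the centre of its underside, z up toward the wide rim. Starts wide rim up on the bench; pinch it across its diameter.
- cup_c: one of two or three pressed-steel cups (some starts have only two; an absent one reads None): round, wide rim on top and a hole in the base, 55 mm across the rim, narrowing to a foot about 32 mm across, 23 mm high; origin at the centre of its underside, z up toward the wide rim. Starts wide rim up on the bench; pinch it across its diameter.
- airgun: grey air blow gun clamped flat on its side on a small bolted-down stand, 80 mm high in all; origin on the bench under the gun body. The nozzle points along its -y (toward the board); the fixed grip, 24 mm wide (y from -12 to +12 mm) and 24 mm deep in height, runs from the gun body along -x to x = -102 mm, its mid-height 66 mm above the bench; its yaw is within about 12 degrees of the world's.
- grip_mid (a point): point at which to centre a squeeze from above, 66 mm above the bench and 50 mm along the grip from the gun's origin: midway between the back face of the grip (16.8 mm away along the gun's +y) and the outer face of the fully squeezed trigger (along -y). Close the fingers along the gun's y, one behind the grip, one outside the trigger; at this point grip and trigger together measure about 47 mm at rest, 34 mm squeezed. Axes as the gun's.
- trigger (a joint): angle of the blow gun's black trigger, a lever 74 mm long and 16 mm high on the -y side of the grip, hinged on an upright pin beside the gun  0 = released, 0.27 rad = squeezed fully home, all but touching the grip; sprung back, needs about 8 N at 50 mm from the hinge; count it squeezed above 0.21.
- tape_by: bystander, to be left where it is: roll of black tape, 66 mm across, 18 mm high; origin under its middle.
- bolt_by: bystander, to be left where it is: bolt with a nut, about 50 mm long, 17 mm high; origin under its middle.
- grease_by: bystander, to be left where it is: yellow grease tube, 150 mm long, 30 mm high; origin under its middle.
Things that resemble listed ones, but are neither listed nor needed, are in the scene too. Leave any orange look-alike of the cup_c alone.

How it is judged:
By the outcome, as a careful person would: the job done as asked, in the order asked, and still so for the second after the job is handed in, with the robot touching nothing.
Of cup_a, cup_b, cup_c only 2 to 3 are there at a start; the rules pass over those that are not, and their reading is None.
At some moment in a run one of block_a, block_b, cup_a, cup_b, cup_c may be knocked a few centimetres aside while the robot is not near it.
It also fails if it takes over 208 s, if anything falls off the work surface, if the arm or the gripper's body presses on something with over 40 N, if the wrist force passes 120 N, or if a joint passes its speed limit or range.

## Working session

There is one attempt and no reset: what is moved stays moved. The work goes in short steps, Python scripts to look and compute and a shell command to move; the robot and the scene stay as the last step left them, time stands still between calls to the robot, and variables do not carry over. Pictures are saved under pics/ and viewed, at most 14 in all, crops included, and the job is handed in when it is done.

```bash
mkdir -p pics; ls
cat > h.py <<'E'
import numpy as np, cv2
from workcell import bot, viewer, finder
def cam(n):
    c=viewer.camera(n); c['f']=200/np.tan(np.radians(c['vfov']/2)); return c
def ray(c,px,z):
    d=np.array([(px[0]-c['cx'])/c['f'],(px[1]-c['cy'])/c['f'],1.])
    R=np.array(c['R']);t=np.array(c['t']); o=-R.T@t; d=R.T@d
    return o+d*(z-o[2])/d[2]
def proj(c,X):
    p=np.array(c['R'])@np.array(X)+np.array(c['t']); return [c['cx']+c['f']*p[0]/p[2],c['cy']+c['f']*p[1]/p[2]]
def save(c,n): cv2.imwrite('pics/'+n,c['pixels'][:,:,::-1])
E
python3 - <<'E'
from h import *
for n in ('scene','top'):
    c=cam(n); save(c,n+'0.png'); print(n,c['vfov'],c['cx'],c['cy'],-np.array(c['R']).T@np.array(c['t']))
    for th in 'board block_a_mid sheet cup_a airgun grip_mid tape_by'.split():
        z={'block_a_mid':.012,'sheet':.048,'grip_mid':.066}.get(th,0)
        print(th,[(round(float(m['conf']),2),np.round(m['position'],0).tolist(),np.round(ray(c,m['position'],z),3)[:2].tolist()) for m in finder.mark_of(n,th)])
o=bot.get_obs(); print(o)
E
```

```text
pics
scene 57.32707947914797 314.84515218278335 198.00806201643053 [-0.06360241 -0.58776534  0.5081631 ]
board [(0.95, [329.0, 230.0], [0.557, -0.246])]
block_a_mid [(0.63, [313.0, 260.0], [0.434, -0.28])]
sheet [(0.6, [254.0, 180.0], [0.584, 0.001])]
cup_a [(0.95, [350.0, 281.0], [0.433, -0.368]), (0.91, [243.0, 231.0], [0.442, -0.081]), (0.77, [405.0, 269.0], [0.527, -0.446]), (0.68, [400.0, 310.0], [0.416, -0.477])]
airgun [(0.76, [216.0, 204.0], [0.493, 0.059])]
grip_mid [(0.78, [191.0, 192.0], [0.429, 0.067])]
tape_by [(0.76, [329.0, 195.0], [0.7, -0.162])]
top 55.421916108772756 318.50916690284794 205.16943152659502 [ 0.39604194 -0.18968661  1.07340694]
board [(0.7, [323.0, 200.0], [0.569, -0.232])]
block_a_mid [(0.82, [337.0, 246.0], [0.438, -0.271]), (0.47, [302.0, 244.0], [0.442, -0.174])]
sheet [(0.97, [231.0, 189.0], [0.589, 0.019]), (0.56, [403.0, 164.0], [0.666, -0.454])]
cup_a [(0.7, [408.0, 254.0], [0.419, -0.475]), (0.63, [399.0, 212.0], [0.537, -0.45]), (0.62, [371.0, 245.0], [0.442, -0.369]), (0.58, [268.0, 243.0], [0.446, -0.08])]
airgun [(0.79, [218.0, 229.0], [0.483, 0.061])]
grip_mid [(0.75, [211.0, 246.0], [0.433, 0.062]), (0.55, [300.0, 247.0], [0.433, -0.171])]
tape_by [(0.9, [303.0, 162.0], [0.68, -0.174])]
{'time': 0.8, 'q': array([ 6.36581676e+01,  4.97851708e+00,  1.00779456e+01,  9.50986475e+01,
       -1.37162348e-03,  9.00016849e+01]), 'qd': array([-0.05785748, -0.00433499,  0.0099684 ,  0.02856586,  0.03478906,
        0.05990863]), 'joint_efforts': array([ 2.26886725e-03, -5.20047998e+01,  4.64836121e+01,  1.34213293e-03,
        9.31782438e-05,  2.86572472e-06]), 'ee_pos': array([0.2440556 , 0.49288726, 0.23128541]), 'tcp_rot': array([1.79999219e+02, 1.37160051e-03, 1.53656483e+02]), 'wrist_force': array([ 0.38797668,  0.68601781, -1.17900576]), 'torque': array([-0.01532967,  0.04360727, -0.00044643]), 'grasp_force': 0.0, 'opening': 0.0855385264515859}
```

Run:
```python
import cv2
for n in('scene0','top0'):
    i=cv2.imread(f'pics/{n}.png'); cv2.imwrite(f'pics/{n}z.png',cv2.resize(i[120:360,140:460],(800,600),interpolation=3))
```

```text
(no output)
```

View pics/top0z.png

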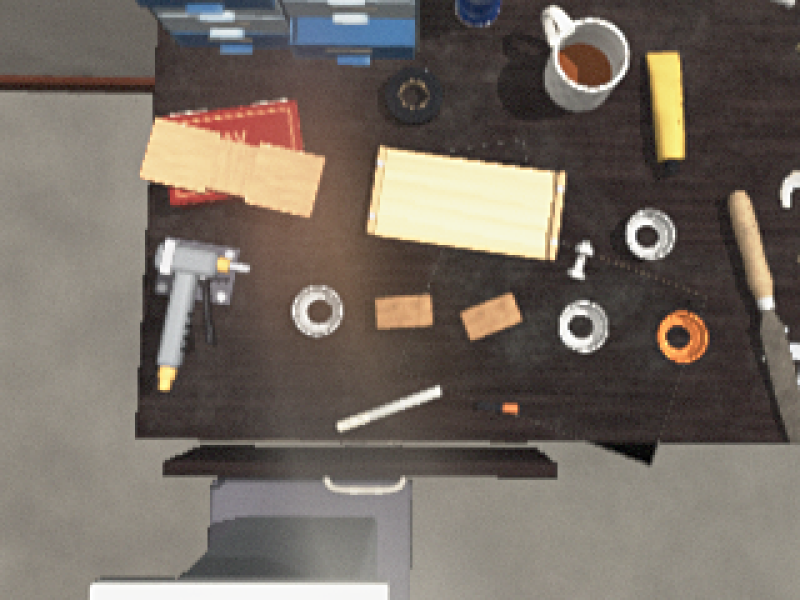

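View pics/scene0z.png

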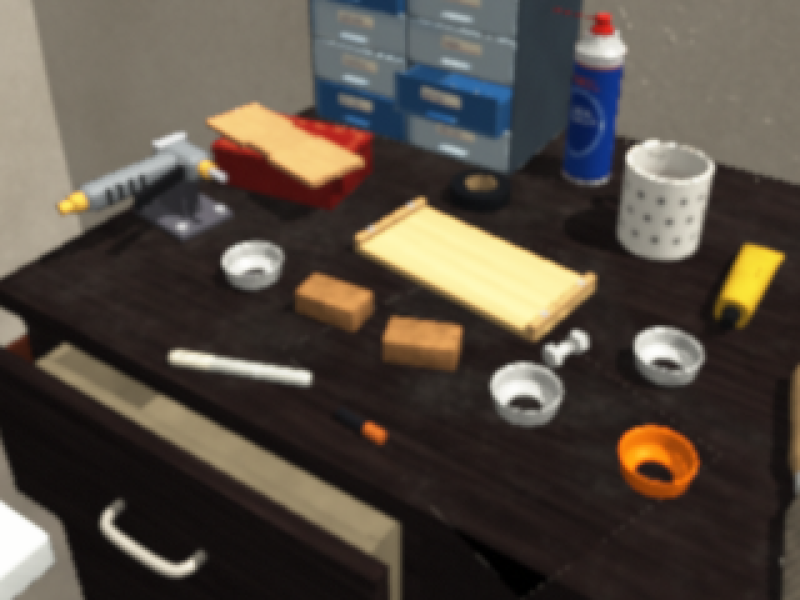

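The top view (zoomed ×2.5) shows three steel cups at (318,310), (583,326) and (650,234), with the orange look-alike at (683,336). The blocks are at (404,311) and (491,316), the board at (467,203), the sheet on the tin at (232,167), and the gun grip at (180,310). I'll fit the known solids to the outlines.

```bash
cat >> h.py <<'E'
from scipy.optimize import minimize
def box(lx,ly,z0,z1): return np.array([[sx*lx/2,sy*ly/2,z] for sx in(-1,1) for sy in(-1,1) for z in(z0,z1)])
A=np.linspace(0,2*np.pi,32)[:,None]
def ring(r,z): return np.hstack([r*np.cos(A),r*np.sin(A),0*A+z])
def cup(z=0): return np.vstack([ring(.016,z),ring(.0275,z+.023)])
def fit(c,mask,P,x0,yaw=True):
    S=8; x0=np.array(x0,float)
    m=cv2.resize(mask.astype(np.uint8),(640*4,400*4),interpolation=cv2.INTER_LINEAR) if 0 else None
    def poly(v):
        a=np.radians(v[2]) if yaw else 0
        Q=P@np.array([[np.cos(a),np.sin(a),0],[-np.sin(a),np.cos(a),0],[0,0,1]])+[v[0],v[1],0]
        return cv2.convexHull(np.array([proj(c,q) for q in Q],np.float32))
    def cost(u):
        v=x0+np.array(u)*[.01,.01,10]
        im=np.zeros((400*4,640*4),np.uint8)
        cv2.fillConvexPoly(im,np.round((poly(v)+.5)*4*16).astype(np.int32),255,shift=4)
        im=cv2.resize(im,(640,400),interpolation=cv2.INTER_AREA)/255.
        return np.abs(im-mask).sum()/mask.sum()
    r=minimize(cost,[0,0,0],method='Nelder-Mead',options=dict(initial_simplex=[[0,0,0],[.8,0,0],[0,.8,0],[0,0,.8]],xatol=.01,fatol=1e-4))
    return np.r_[x0+r.x*[.01,.01,10],r.fun]
def look(items,names=('top','scene')):
    for n in names:
        c=cam(n); done={}
        for k,(th,P,x0,yaw) in items.items():
            if th not in done: done[th]=finder.outline_of(n,th)
            best=None;ctr=proj(c,[x0[0],x0[1],P[:,2].mean()])
            for o in done[th]:
                d=np.hypot(*(np.array(o['extent'][:2])-ctr))
                if best is None or d<best[0]: best=(d,o)
            if best and best[0]<25:
                r=fit(c,best[1]['pixels'],P,x0,yaw); print(n,k,np.round(r[:2],4),round(r[2],1),'res',round(r[3],2),'conf',round(float(best[1]['conf']),2))
            else: print(n,k,'not found')
    return c
E
python3 - <<'E'
from h import *
bl=box(.034,.062,0,.024)
look({'board':('board',box(.1,.214,0,.010),[.563,-.238,-7],1),'A':('block_a_mid',bl,[.438,-.275,15],1),'B':('block_b_mid',bl,[.442,-.174,0],1),
'sheet':('sheet',box(.068,.19,.048,.056),[.585,.01,-15],1),
'c1':('cup_a',cup(),[.444,-.08,0],0),'c2':('cup_a',cup(),[.437,-.368,0],0),'c3':('cup_a',cup(),[.532,-.448,0],0)})
c=cam('top')
f=lambda u,v:(140+u/2.5,120+v/2.5)
for n in('top','scene'):
    c=cam(n)
    o=finder.outline_of(n,'airgun')[0]; cv2.imwrite(f'pics/g_{n}.png',np.hstack([cv2.resize(x[160:300,170:270] if n=='top' else x[160:300,150:250],(400,560),interpolation=2) for x in(c['pixels'][:,:,::-1],np.repeat(o['pixels'][:,:,None]*np.uint8(255),3,2))]))
E
```

```text
top board [ 0.5644 -0.2409] -7.2 res 0.04 conf 0.92
top A [ 0.4361 -0.268 ] 20.6 res 0.09 conf 0.67
top B [ 0.4405 -0.1724] 0.8 res 0.12 conf 0.53
top sheet [0.594  0.0146] -12.6 res 0.07 conf 0.75
top c1 [ 0.4417 -0.0781] 6.8 res 0.52 conf 0.58
top c2 [ 0.4279 -0.3699] 8.2 res 0.75 conf 0.71
top c3 [ 0.529  -0.4472] 4.2 res 0.27 conf 0.63
scene board [ 0.5621 -0.2378] -7.6 res 0.05 conf 0.78
scene A [ 0.4343 -0.2671] 22.0 res 0.08 conf 0.8
scene B [ 0.4387 -0.1722] 0.6 res 0.11 conf 0.69
scene sheet [0.5906 0.016 ] -13.5 res 0.08 conf 0.72
scene c1 [ 0.4375 -0.079 ] 4.1 res 0.11 conf 0.85
scene c2 [ 0.4235 -0.3692] 1.1 res 0.17 conf 0.7
scene c3 [ 0.5251 -0.4464] 2.8 res 0.25 conf 0.57
```

View pics/g_top.png

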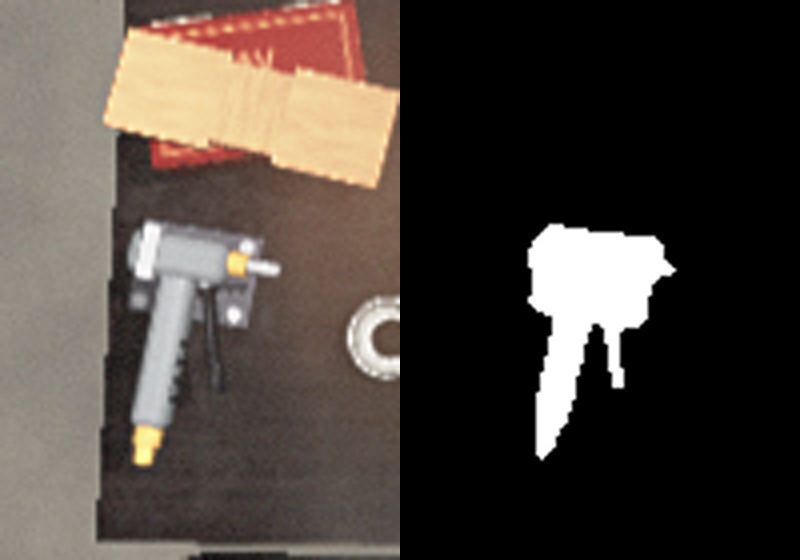

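The crop shows the grip's top centreline running from px (214,232) to (208,265), and the trigger at its right, near px (224,245).

Run:
```python
from h import *
c=cam('top')
f=lambda u,v:(169.5+u/4,159.5+v/4)
for z,p,q in((.078,(176,287),(152,420)),(.078,(160,290),(135,420)),(.078,(190,285),(168,420)),(.066,(165,257),(278,268)),(.074,(206,290),(217,388))):
    a,b=ray(c,f(*p),z),ray(c,f(*q),z); print(np.round(a,4),np.round(b,4),np.degrees(np.arctan2(*(b-a)[1::-1])))
for n in('top','scene'):
    c=cam(n)
    print([np.round(ray(c,m['position'],.066),4) for m in finder.mark_of(n,'grip_mid')[:1]],[np.round(ray(c,m['position'],0),4) for m in finder.mark_of(n,'airgun')[:1]])
    for o in finder.outline_of(n,'cup_a'):
        x,y=o['extent'][:2]; g=ray(c,(x,y),.014)
        m=o['pixels'].astype(np.uint8); h=np.zeros_like(m); cv2.fillConvexPoly(h,cv2.convexHull(cv2.findNonZero(m)),1)
        print(n,np.round(fit(c,h,cup(),[g[0],g[1],0],0),4)[[0,1,3]],c['pixels'][m>0].mean(0).round())
```

```text
[0.4706 0.0542 0.078 ] [0.3852 0.0654 0.078 ] 172.56590413509042
[0.4685 0.0644 0.078 ] [0.3851 0.0762 0.078 ] 171.99078269642743
[0.472  0.0453 0.078 ] [0.3853 0.0552 0.078 ] 173.46746929180378
[0.4912 0.0653 0.066 ] [ 0.4847 -0.009   0.066 ] -94.95047019243081
[0.4692 0.0357 0.074 ] [0.4059 0.0258 0.074 ] -171.07145658091298
[array([0.4296, 0.051 , 0.066 ])] [array([0.4854, 0.0585, 0.    ])]
top [ 0.5297 -0.4466  0.0534] [201. 199. 195.]
top [ 0.6776 -0.4696  0.7021] [210. 189. 102.]
top [ 0.4268 -0.3702  0.0607] [201. 199. 195.]
top [ 0.4168 -0.4802  0.0514] [223. 136.  74.]
top [ 0.4402 -0.0775  0.0688] [192. 185. 177.]
top [ 0.4369 -0.2699  0.3662] [205. 156. 112.]
[array([0.4273, 0.0638, 0.066 ])] [array([0.665 , 0.0758, 0.    ])]
scene [ 0.4131 -0.4806  0.0716] [202. 100.  14.]
scene [ 0.4229 -0.3705  0.0823] [172. 171. 164.]
scene [ 0.5263 -0.4467  0.0926] [164. 163. 157.]
scene [ 0.429  -0.2713  0.3101] [158. 110.  63.]
scene [0.4906 0.1052 0.8734] [34. 34. 35.]
```

View pics/g_scene.png

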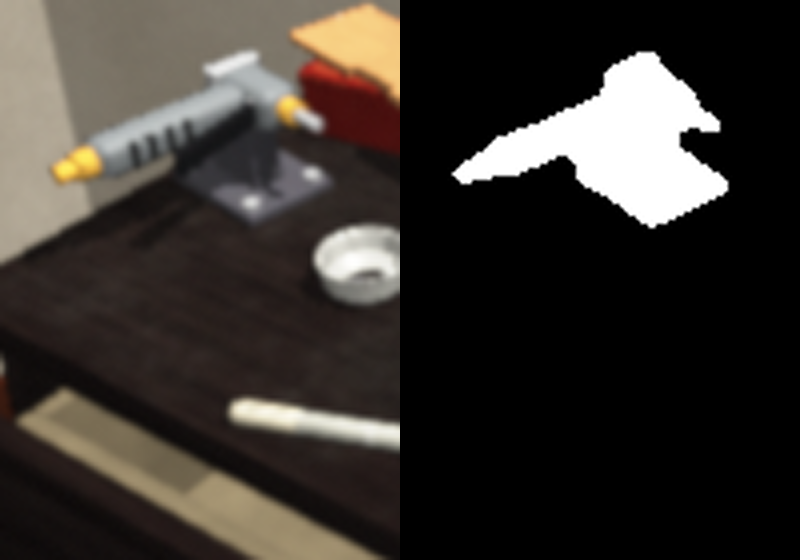

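```bash
cat > g.py <<'E'
import sys,numpy as np
from scipy.spatial.transform import Rotation as Ro
from workcell import bot
# usage g.py x y z yaw : total shift in current tool axes (mm) before turning, then turn az
x,y,z,w=map(float,sys.argv[1:5]); o=bot.get_obs(); R=Ro.from_euler('xyz',o['tcp_rot'],degrees=True)
d=R.inv().apply(np.array([x,y,z])-o['ee_pos'])*1e3
print('shift',d.round(1),'az',round(-((w-o['tcp_rot'][2]+180)%360-180),1),'t',round(o['time'],1),'ee',np.round(o['ee_pos'],4),np.round(o['tcp_rot'],1))
E
python3 -m inch '[[[100,0,0,0,0,0,10.6],[100,0,0,0,0,0,10.6],[100,0,0,0,0,0,10.6],[100,0,0,0,0,0,10.6],[100,0,0,0,0,0,10.6],[100,0,0,0,0,0,10.6],[100,0,0,0,0,0,10.6],[100,0,0,0,0,0,10.6]]]' 30
python3 -m inch '[[[100,0,0,0,0,0,10.6],[100,0,0,0,0,0,10.6],[100,0,0,0,0,0,10.6],[100,0,0,0,0,0,10.6],[100,0,0,0,0,0,10.6],[100,0,0,0,0,0,10.6],[100,0,0,0,0,0,10.6],[100,0,0,0,0,0,0]]]'
python3 g.py .432 .055 .12 -6.5
```

```text
time: 3.1
ee_pos: [0.2441, 0.4929, 0.2313]
tcp_rot: [180.0, -0.0, 68.5]
wrist_force: [0.1, 1.4, -0.1]
opening: 0.0854
grasp_force: 0.0
time: 4.1
ee_pos: [0.4468, 0.2519, 0.2315]
tcp_rot: [-167.8, 7.1, 22.7]
wrist_force: [-0.0, -0.2, -0.7]
opening: 0.0855
grasp_force: 0.0
shift [-75.3 197.6  81.9] az 29.2 t 4.1 ee [0.4468 0.2519 0.2315] [-167.8    7.1   22.7]
```

```bash
python3 -c "
from workcell import bot;print(bot.get_obs()['q'].round(1))"
```

```text
[ 22.7   6.4  10.6 101.3  12.2 179.9]
```

```bash
python3 -c "
from workcell import bot
from scipy.spatial.transform import Rotation as Ro
R=Ro.from_euler('xyz',bot.get_obs()['tcp_rot'],degrees=True)
import numpy as np
print(np.degrees((R.inv()*Ro.from_euler('xyz',[180,0,22.7],degrees=True)).as_rotvec()))"
```

```text
[-12.16457259   7.08367158  -0.71867591]
```

```bash
python3 -m inch '[[[100,0,0,0,0,0,-10.6],[100,0,0,0,0,0,-10.6],[100,0,0,0,0,0,-10.6]]]' >/dev/null
python3 -c "
from workcell import bot
from scipy.spatial.transform import Rotation as Ro
import numpy as np
o=bot.get_obs();R=Ro.from_euler('xyz',o['tcp_rot'],degrees=True);print(o['ee_pos'],o['tcp_rot'],o['q'].round(1))
print(np.degrees((R.inv()*Ro.from_euler('xyz',[180,0,82],degrees=True)).as_rotvec()))"
```

```text
[0.44498862 0.25548858 0.23193591] [-165.96599317   -0.4662766    54.52703377] [ 23.1   6.4  10.6 101.2  12.2 147.8]
[-13.65170557  -3.81930944 -27.27716791]
```

```bash
python3 -m inch '[[[100,0,0,0,-4.55,-1.27,-9.1],[100,0,0,0,-4.55,-1.27,-9.1],[100,0,0,0,-4.55,-1.27,-9.1],[100,0,0,0,0,0,-10],[100,0,0,0,0,0,-10],[100,0,0,0,0,0,-10],[100,0,0,0,0,0,-10],[100,0,0,0,0,0,-10]]]' >/dev/null
python3 -m inch '[[[100,0,0,0,0,0,-10],[100,0,0,0,0,0,-10],[100,0,0,0,0,0,-10],[100,0,0,0,0,0,-10],[100,0,0,0,0,0,0]]]' 
python3 g.py .432 .055 .12 173.5
```

```text
time: 6.1
ee_pos: [0.4449, 0.2554, 0.2319]
tcp_rot: [-179.9, -0.0, 171.6]
wrist_force: [0.6, -0.5, -0.7]
opening: 0.0851
grasp_force: 0.0
shift [ -16.5 -200.1  112.1] az -1.9 t 6.1 ee [0.4449 0.2554 0.2319] [-179.9   -0.   171.6]
```

```bash
python3 -m inch '[[[100,-2.7,-33.4,15,0,0,-1.9],[100,-2.7,-33.4,15,0,0,0],[100,-2.7,-33.4,15,0,0,0],[100,-2.7,-33.4,15,0,0,0],[100,-2.7,-33.4,26,0,0,0],[100,-2.7,-33.4,26,0,0,0],[100,0,0,0,0,0,0],[100,0,0,0,0,0,0]]]'
python3 - <<'E'
from h import *
i=np.hstack([cv2.resize(cam(n)['pixels'][140:300,150:300,::-1],(400,426),interpolation=2) for n in('top','scene')]);cv2.imwrite('pics/g2.png',i)
E
python3 g.py .432 .055 .047 173.5
```

```text
time: 7.1
ee_pos: [0.4377, 0.0542, 0.1207]
tcp_rot: [-180.0, -0.0, 173.4]
wrist_force: [-0.6, 0.6, 0.6]
opening: 0.0853
grasp_force: 0.0
shift [ 6.  -0.2 74. ] az -0.0 t 7.2 ee [0.438  0.0546 0.121 ] [-180.     0.   173.5]
```

View pics/g2.png

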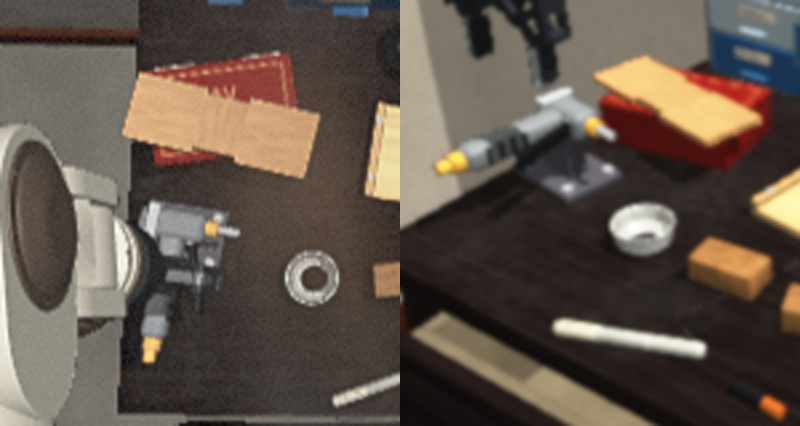

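The gripper sits over the grip, with one finger on each side: the trigger-side finger shows at about (210,285) in the left panel. Next I'll descend and squeeze.

```bash
python3 -m inch '[[[100,1,0,12,0,0,0],[100,1,0,12,0,0,0],[100,1,0,12,0,0,0],[100,1,0,12,0,0,0],[100,1,0,12,0,0,0],[100,1,0,13,0,0,0],[100,0,0,0,0,0,0],[50,0,0,0,0,0,0]]]' 
python3 -m inch '[[[30,0,0,0,0,0,0],[20,0,0,0,0,0,0],[10,0,0,0,0,0,0],[10,0,0,0,0,0,0],[10,0,0,0,0,0,0],[10,0,0,0,0,0,0],[10,0,0,0,0,0,0],[10,0,0,0,0,0,0]]]' 40
```

```text
time: 8.2
ee_pos: [0.4316, 0.0543, 0.0474]
tcp_rot: [-179.9, -0.0, 173.5]
wrist_force: [0.0, -1.1, 0.3]
opening: 0.0698
grasp_force: 0.0
time: 9.2
ee_pos: [0.4321, 0.0575, 0.0486]
tcp_rot: [179.6, -0.0, 173.6]
wrist_force: [-2.0, 20.9, 8.8]
opening: 0.0326
grasp_force: 42.8
```

```bash
python3 -m inch '[[[10,0,2,0,0,0,0],[10,0,2,0,0,0,0],[10,0,0,0,0,0,0],[10,0,0,0,0,0,0],[10,0,0,0,0,0,0],[10,0,0,0,0,0,0],[10,0,0,0,0,0,0],[10,0,0,0,0,0,0]]]' 
python3 -m inch '[[[10,0,0,0,0,0,0],[10,0,0,0,0,0,0],[10,0,0,0,0,0,0],[10,0,0,0,0,0,0],[10,0,0,0,0,0,0],[10,0,0,0,0,0,0],[10,0,0,0,0,0,0],[10,0,0,0,0,0,0]]]' 
python3 -m inch '[[[10,0,0,0,0,0,0],[10,0,0,0,0,0,0],[10,0,0,0,0,0,0],[100,0,0,0,0,0,0],[100,0,0,0,0,0,0],[100,0,0,0,0,0,0],[100,0,0,0,0,0,0],[100,0,0,0,0,0,0]]]'
python3 -m inch '[[[100,0,0,0,0,0,0],[100,0,0,-20,0,0,0],[100,0,0,-40,0,0,0],[100,0,0,-40,0,0,0],[100,0,0,0,0,0,0]]]'
python3 g.py .4396 -.1723 .1 90.7
```

```text
time: 10.2
ee_pos: [0.432, 0.0577, 0.0486]
tcp_rot: [-179.9, 0.0, 173.4]
wrist_force: [-6.0, -5.7, 14.0]
opening: 0.0323
grasp_force: 40.2
time: 11.2
ee_pos: [0.432, 0.0577, 0.0486]
tcp_rot: [-179.9, 0.0, 173.4]
wrist_force: [-5.6, -5.5, 12.9]
opening: 0.0324
grasp_force: 40.2
time: 12.2
ee_pos: [0.4319, 0.0584, 0.0471]
tcp_rot: [-179.9, -0.1, 173.5]
wrist_force: [-0.8, -0.7, 0.1]
opening: 0.0855
grasp_force: 0.0
time: 12.82
ee_pos: [0.4334, 0.0587, 0.1501]
tcp_rot: [180.0, 0.2, 173.5]
wrist_force: [-0.0, 0.1, -0.6]
opening: 0.0855
grasp_force: 0.0
shift [ -32.1 -228.8   50.2] az 82.8 t 12.8 ee [0.4334 0.0587 0.1501] [180.    0.2 173.5]
```

```bash
python3 -m inch '[[[100,-6.4,-45.8,0,0,0,0],[100,-6.4,-45.8,0,0,0,0],[100,-6.4,-45.8,0,0,0,0],[100,-6.4,-45.8,0,0,0,0],[100,-6.4,-45.8,0,0,0,0],[100,0,0,5,0,0,10.3],[100,0,0,5,0,0,10.3],[100,0,0,5,0,0,10.3]]]' >/dev/null
python3 -m inch '[[[100,0,0,5,0,0,10.3],[100,0,0,5,0,0,10.3],[100,0,0,5,0,0,10.3],[100,0,0,10,0,0,10.3],[100,0,0,10,0,0,10.3],[100,0,0,0,0,0,0]]]'
python3 - <<'E'
from h import *
bl=box(.034,.062,0,.024)
look({'A':('block_a_mid',bl,[.435,-.2675,21],1),'B':('block_b_mid',bl,[.4396,-.1723,.7],1)})
E
python3 g.py .4396 -.1723 .01 90.7
```

```text
time: 14.58
ee_pos: [0.4369, -0.1725, 0.0959]
tcp_rot: [-179.8, 0.0, 91.2]
wrist_force: [-0.7, -0.4, -0.2]
opening: 0.0853
grasp_force: 0.0
top A not found
top B not found
scene A [ 0.4357 -0.2665] 23.7 res 0.1 conf 0.63
scene B [ 0.4403 -0.1691] 4.9 res 0.09 conf 0.64
shift [ 0.6  1.8 87.6] az 0.5 t 14.9 ee [ 0.4379 -0.1728  0.0976] [-1.80e+02  1.00e-01  9.12e+01]
```

```bash
python3 -m inch '[[[100,0,0.5,15,0,0,0.5],[100,0,0.5,15,0,0,0],[100,0,0.5,15,0,0,0],[100,0,0.3,15,0,0,0],[100,0,0,15,0,0,0],[100,0,0,12,0,0,0],[60,0,0,0,0,0,0],[20,0,0,0,0,0,0]]]' 
python3 -m inch '[[[10,0,0,0,0,0,0],[10,0,0,0,0,0,0],[10,0,0,0,0,0,0],[10,0,0,0,0,0,0],[10,0,0,0,0,0,0]]]' 40
python3 g.py .4396 -.1723 .01 90.7
```

```text
time: 15.88
ee_pos: [0.4397, -0.173, 0.0108]
tcp_rot: [-180.0, 0.1, 90.6]
wrist_force: [0.3, 0.7, 0.7]
opening: 0.0514
grasp_force: 0.0
time: 16.5
ee_pos: [0.44, -0.1731, 0.0113]
tcp_rot: [180.0, 0.1, 90.6]
wrist_force: [0.2, 0.9, 5.8]
opening: 0.0335
grasp_force: 39.7
shift [ 0.8 -0.4  1.3] az -0.1 t 16.5 ee [ 0.44   -0.1731  0.0113] [1.80e+02 1.00e-01 9.06e+01]
```

```bash
python3 -m inch '[[[10,0,0,-30,0,0,0],[10,0,0,-40,0,0,0],[10,0,0,0,0,0,-10.3],[10,0,0,0,0,0,-10.3],[10,0,0,0,0,0,-10.3],[10,0,0,0,0,0,-10.3],[10,0,0,0,0,0,-10.3],[10,0,0,0,0,0,-10.3]]]' >/dev/null
python3 -m inch '[[[10,0,0,0,0,0,-10.3],[10,0,0,0,0,0,-9.9],[10,0,0,0,0,0,0]]]' 
python3 g.py .5725 -.1656 .05 172.6
```

```text
time: 17.88
ee_pos: [0.4395, -0.1728, 0.0804]
tcp_rot: [-179.9, -0.1, 172.5]
wrist_force: [-1.2, 0.1, -0.5]
opening: 0.0331
grasp_force: 39.3
shift [-131.    24.5   30.2] az -0.1 t 17.9 ee [ 0.4395 -0.1728  0.0804] [-1.799e+02 -1.000e-01  1.725e+02]
```

```bash
python3 -m inch '[[[10,-32.7,6.1,0,0,0,0],[10,-32.7,6.1,0,0,0,0],[10,-32.7,6.1,0,0,0,0],[10,-32.7,6.1,0,0,0,0],[10,0,0,15,0,0,0],[10,0,0,15,0,0,0],[10,0,0,0,0,0,0],[10,0,0,0,0,0,0]]]' 
python3 g.py .5725 -.1656 .0218 172.6
python3 - <<'E'
from h import *
bl=box(.034,.062,0,.024)+[0,0,.0395]
o=bot.get_obs();look({'A':('block_a_mid',box(.034,.062,0,.024),[.4355,-.267,22],1),'board':('board',box(.1,.214,0,.010),[.563,-.239,-7.4],1)})
c=cam('scene');cv2.imwrite('pics/b1.png',cv2.resize(c['pixels'][160:320,220:420,::-1],(800,640)[:2],interpolation=3)[:600])
E
```

```text
time: 18.88
ee_pos: [0.5719, -0.1656, 0.0506]
tcp_rot: [-179.9, -0.0, 172.5]
wrist_force: [0.1, -0.4, 0.2]
opening: 0.0333
grasp_force: 39.3
shift [-0.7  0.2 28.8] az -0.1 t 18.9 ee [ 0.5719 -0.1656  0.0506] [-179.9   -0.   172.5]
top A [ 0.4364 -0.2675] 20.5 res 0.13 conf 0.7
top board [ 0.5612 -0.254 ] -6.5 res 0.55 conf 0.76
scene A [ 0.4357 -0.2664] 26.3 res 0.14 conf 0.93
scene board [ 0.5635 -0.2392] -7.3 res 0.08 conf 0.64
```

View pics/b1.png

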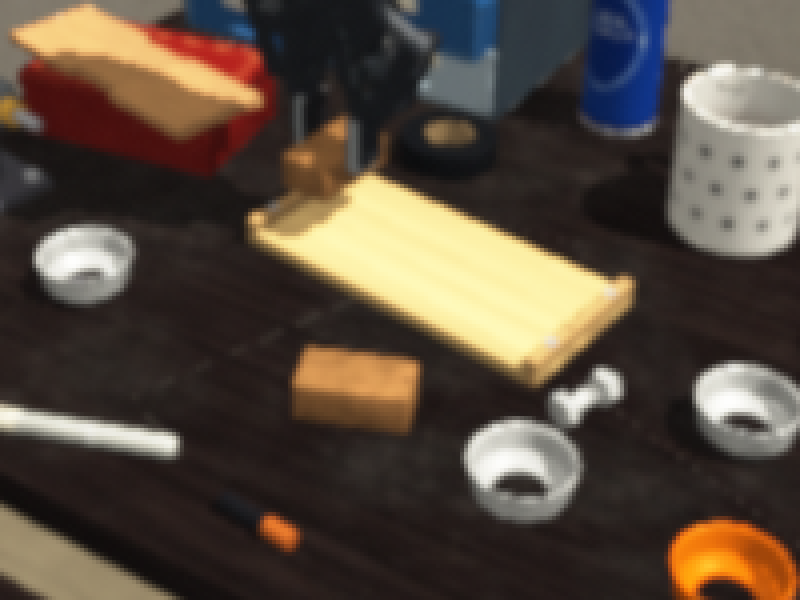

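The block hangs level over the near end of the board, at about (320,165). Next I'll lower and release it.

```bash
python3 -m inch '[[[10,0,0,10,0,0,0],[10,0,0,10,0,0,0],[10,0,0,5,0,0,0],[10,0,0,3,0,0,0],[10,0,0,0.8,0,0,0],[10,0,0,0,0,0,0]]]' 
python3 -m inch '[[[50,0,0,0,0,0,0],[60,0,0,0,0,0,0],[60,0,0,0,0,0,0],[70,0,0,-20,0,0,0],[80,0,0,-40,0,0,0],[100,0,0,-20,0,0,0],[100,0,0,0,0,0,0]]]' 
python3 g.py .436 -.267 .1 111.5
```

```text
time: 19.98
ee_pos: [0.5725, -0.1656, 0.0216]
tcp_rot: [-179.9, -0.0, 172.6]
wrist_force: [0.3, 0.0, -0.4]
opening: 0.033
grasp_force: 39.4
time: 20.85
ee_pos: [0.5734, -0.1657, 0.1031]
tcp_rot: [-179.9, 0.1, 172.6]
wrist_force: [-0.6, -0.3, -0.3]
opening: 0.0853
grasp_force: 0.0
shift [ 123.2 -118.2    3. ] az 61.1 t 20.9 ee [ 0.5734 -0.1657  0.1031] [-1.799e+02  1.000e-01  1.726e+02]
```

```bash
python3 -m inch '[[[100,30.8,-29.6,0,0,0,0],[100,30.8,-29.6,0,0,0,0],[100,30.8,-29.6,0,0,0,0],[100,30.8,-29.6,0,0,0,0],[100,0,0,0,0,0,10.2],[100,0,0,0,0,0,10.2],[100,0,0,0,0,0,10.2],[100,0,0,0,0,0,10.2]]]' >/dev/null
python3 -m inch '[[[100,0,0,5,0,0,10.2],[100,0,0,15,0,0,10.1],[100,0,0,20,0,0,0],[100,0,0,0,0,0,0]]]'
python3 - <<'E'
from h import *
look({'B':('block_b_mid',box(.034,.062,.01,.034),[.5725,-.1656,82.6],1)})
E
python3 g.py .436 -.267 .01 111.5
```

```text
time: 22.35
ee_pos: [0.4335, -0.2662, 0.0591]
tcp_rot: [-179.8, -0.2, 111.5]
wrist_force: [-0.1, -0.4, 0.4]
opening: 0.0853
grasp_force: 0.0
top B [ 0.5704 -0.1657] 85.9 res 0.09 conf 0.49
scene B not found
shift [-0.1  0.9 52.2] az 0.0 t 22.6 ee [ 0.4351 -0.2671  0.0622] [-1.799e+02  1.000e-01  1.115e+02]
```

```bash
python3 -m inch '[[[100,0,0.5,15,0,0,0],[100,0,0.4,15,0,0,0],[100,0,0,12,0,0,0],[100,0,0,10,0,0,0],[60,0,0,0,0,0,0],[20,0,0,0,0,0,0],[10,0,0,0,0,0,0],[10,0,0,0,0,0,0]]]' 
python3 -m inch '[[[10,0,0,0,0,0,0],[10,0,0,0,0,0,0],[10,0,0,0,0,0,0],[10,0,0,-30,0,0,0],[10,0,0,-40,0,0,0],[10,0,0,0,0,0,-10.2],[10,0,0,0,0,0,-10.2],[10,0,0,0,0,0,-10.2]]]' 
python3 -m inch '[[[10,0,0,0,0,0,-10.2],[10,0,0,0,0,0,-10.2],[10,0,0,0,0,0,-10.1],[10,0,0,0,0,0,0]]]' 
python3 g.py .5535 -.3124 .05 172.6
```

```text
time: 23.55
ee_pos: [0.4361, -0.267, 0.0104]
tcp_rot: [-180.0, 0.1, 111.5]
wrist_force: [-0.0, -0.5, 3.6]
opening: 0.0333
grasp_force: 41.4
time: 24.55
ee_pos: [0.4356, -0.2666, 0.0795]
tcp_rot: [-179.9, -0.0, 142.4]
wrist_force: [-0.3, 0.0, -0.8]
opening: 0.0328
grasp_force: 40.9
time: 25.05
ee_pos: [0.4356, -0.2666, 0.0794]
tcp_rot: [-179.9, -0.1, 172.5]
wrist_force: [0.9, -0.2, -0.5]
opening: 0.0329
grasp_force: 40.9
shift [-122.9  -30.1   29.3] az -0.1 t 25.1 ee [ 0.4356 -0.2666  0.0794] [-1.799e+02 -1.000e-01  1.725e+02]
```

```bash
python3 -m inch '[[[10,-30.7,-7.5,0,0,0,0],[10,-30.7,-7.5,0,0,0,0],[10,-30.7,-7.5,0,0,0,0],[10,-30.7,-7.5,0,0,0,0],[10,0,0,15,0,0,0],[10,0,0,15,0,0,0],[10,0,0,0,0,0,0],[10,0,0,0,0,0,0]]]' 
python3 g.py .5535 -.3124 .0208 172.6
```

```text
time: 26.05
ee_pos: [0.5532, -0.3122, 0.05]
tcp_rot: [-179.9, -0.1, 172.5]
wrist_force: [-1.0, -0.0, 0.1]
opening: 0.0331
grasp_force: 40.9
shift [-0.4 -0.1 29.2] az -0.1 t 26.1 ee [ 0.5532 -0.3122  0.05  ] [-1.799e+02 -1.000e-01  1.725e+02]
```

```bash
python3 -m inch '[[[10,0,0,10,0,0,0],[10,0,0,10,0,0,0],[10,0,0,5,0,0,0],[10,0,0,3,0,0,0],[10,0,0,1,0,0,0],[10,0,0,0,0,0,0]]]' 
python3 -m inch '[[[50,0,0,0,0,0,0],[60,0,0,0,0,0,0],[60,0,0,0,0,0,0],[70,0,0,-20,0,0,0],[80,0,0,-50,0,0,0],[100,0,0,-40,0,0,0],[100,0,0,0,0,0,0]]]' 
python3 g.py .592 .0153 .13 77
```

```text
time: 26.8
ee_pos: [0.5537, -0.3124, 0.0208]
tcp_rot: [-179.9, -0.0, 172.6]
wrist_force: [-0.0, 0.1, -0.4]
opening: 0.0327
grasp_force: 40.9
time: 27.68
ee_pos: [0.5554, -0.3131, 0.1363]
tcp_rot: [-179.8, 0.3, 172.6]
wrist_force: [0.3, -0.0, -1.4]
opening: 0.0853
grasp_force: 0.0
shift [  6.1 330.4   4.8] az 95.6 t 27.7 ee [ 0.5554 -0.3131  0.1363] [-179.8    0.3  172.6]
```

```bash
python3 -m inch '[[[100,1,55,0,0,0,0],[100,1,55,0,0,0,0],[100,1,55,0,0,0,0],[100,1,55,0,0,0,0],[100,1,55,0,0,0,0],[100,1,55,0,0,0,0],[100,0,0,0,0,0,10.2],[100,0,0,0,0,0,10.2]]]' >/dev/null
python3 -m inch '[[[100,0,0,0,0,0,10.5],[100,0,0,0,0,0,10.5],[100,0,0,0,0,0,10.5],[100,0,0,0,0,0,10.5],[100,0,0,0,0,0,10.5],[100,0,0,0,0,0,10.5],[100,0,0,0,0,0,10.5],[100,0,0,0,0,0,0]]]'
python3 - <<'E'
from h import *
bl=box(.034,.062,.01,.034)
look({'B':('block_b_mid',bl,[.5725,-.1656,82.6],1),'A':('block_b_mid',bl,[.5535,-.3124,82.6],1),'sheet':('sheet',box(.068,.19,.048,.056),[.592,.0153,-13],1)})
c=cam('top');cv2.imwrite('pics/s1.png',cv2.resize(c['pixels'][130:280,170:420,::-1],(800,480),interpolation=3))
E
python3 g.py .592 .0153 .1 77
```

```text
time: 29.68
ee_pos: [0.5902, 0.0159, 0.1301]
tcp_rot: [-179.9, 0.1, 78.8]
wrist_force: [-0.5, 1.1, 0.3]
opening: 0.0857
grasp_force: 0.0
top B [ 0.5727 -0.1649] 84.3 res 0.12 conf 0.62
top A not found
top sheet not found
scene B [ 0.5686 -0.1652] 92.6 res 0.17 conf 0.78
scene A not found
scene sheet [0.5906 0.0166] -12.9 res 0.08 conf 0.69
shift [-0.2  1.8 30.1] az 1.8 t 30.0 ee [0.5903 0.0158 0.1301] [-1.799e+02  1.000e-01  7.880e+01]
```

View pics/s1.png

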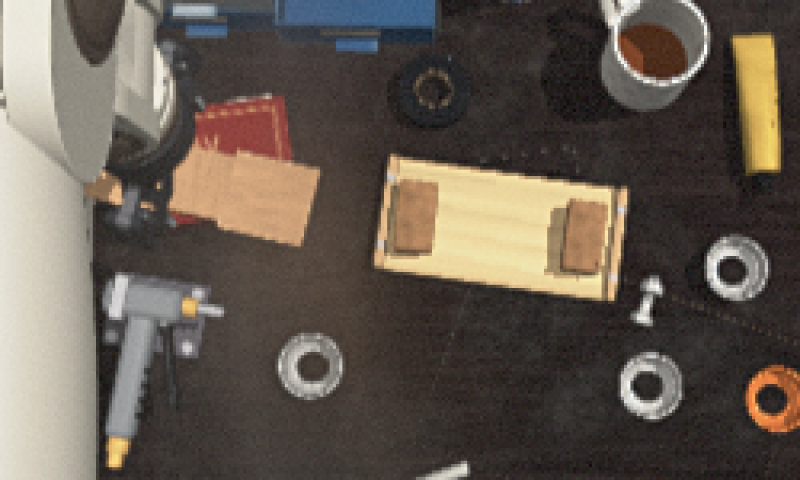

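Top view: the blocks lie at (415,217) and (585,237) between the stops on the board's middle line, perhaps turned a few degrees off square. I'll check by colour.

Run:
```python
from h import *
bl=box(.034,.062,.01,.034)
for n in('top','scene'):
    c=cam(n); p=c['pixels'].astype(int)
    for k,x0 in(('B',[.5725,-.1656,82.6]),('A',[.5535,-.3124,82.6])):
        roi=np.zeros((400,640),np.uint8)
        P=box(.058,.09,.01,.036);a=np.radians(x0[2]);Q=P@np.array([[np.cos(a),np.sin(a),0],[-np.sin(a),np.cos(a),0],[0,0,1]])+[x0[0],x0[1],0]
        cv2.fillConvexPoly(roi,cv2.convexHull(np.array([proj(c,q) for q in Q],np.float32)).astype(np.int32),1)
        r,g,b=p[...,0],p[...,1],p[...,2]
        best=None
        m=(roi>0)&(r<200)&(r-b>35)&(r>85)&(g<r*.8)
        m=cv2.morphologyEx(m.astype(np.uint8),cv2.MORPH_OPEN,np.ones((3,3)))
        print(n,k,m.sum(),np.round(fit(c,m,bl,x0),4))
        cv2.imwrite(f'pics/m_{n}{k}.png',m*255)
i=[]
c=cam('top')
for n in('top','scene'):
    c=cam(n);m=cv2.imread(f'pics/m_{n}A.png')|cv2.imread(f'pics/m_{n}B.png')
    a=c['pixels'][170:240,280:380,::-1]if n=='top'else c['pixels'][190:260,270:370,::-1]; b=m[170:240,280:380] if n=='top' else m[190:260,270:370]
    i.append(np.hstack([cv2.resize(a,(400,280),interpolation=0),cv2.resize(b,(400,280),interpolation=0)]))
cv2.imwrite('pics/seg.png',np.vstack(i))
```

```text
top B 266 [ 0.5732 -0.1653 85.3231  0.1348]
top A 265 [ 0.5565 -0.3127 82.2917  0.164 ]
scene B 180 [ 0.5706 -0.1635 91.046   1.2441]
scene A 186 [ 0.5537 -0.3112 87.9137  1.572 ]
```

View pics/seg.png

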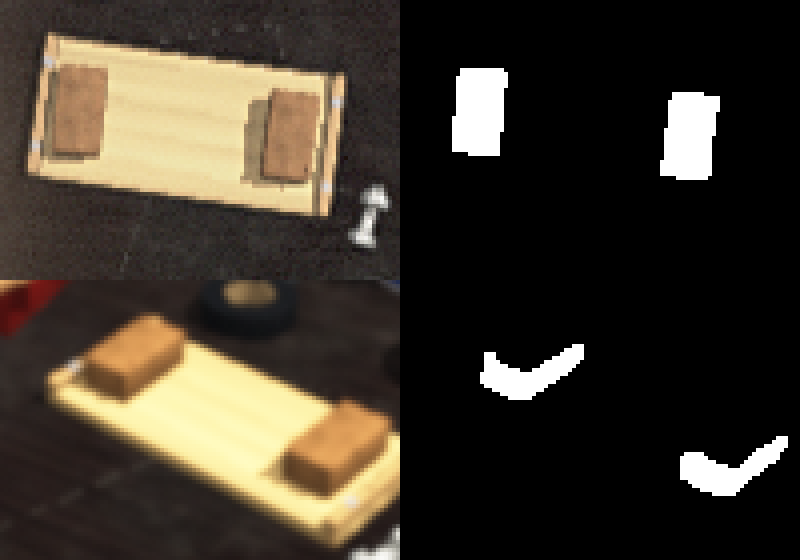

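Both blocks are square to the board within 3° and on its middle line. Next I'll take the sheet, feeling for the lid with the fingers partly open.

```bash
python3 -m inch '[[[80,0,1,20,0,0,1.8],[80,0,0.5,20,0,0,0],[80,0,0,20,0,0,0],[80,0,0,8,0,0,0],[80,0,0,0,0,0,0]]]' 
python3 -m inch '[[[80,0,0,2,0,0,0],[80,0,0,2,0,0,0],[80,0,0,2,0,0,0],[80,0,0,0,0,0,0]]]' 
python3 -m inch '[[[80,0,0,1.5,0,0,0],[80,0,0,1.5,0,0,0],[80,0,0,0,0,0,0]]]' 
python3 g.py .592 .0155 .05 77
```

```text
time: 30.9
ee_pos: [0.5915, 0.0154, 0.062]
tcp_rot: [-179.9, 0.1, 76.9]
wrist_force: [0.9, -1.1, 1.0]
opening: 0.0682
grasp_force: 0.0
time: 31.4
ee_pos: [0.5917, 0.0155, 0.056]
tcp_rot: [-179.9, 0.1, 76.9]
wrist_force: [0.2, -0.2, 0.0]
opening: 0.0684
grasp_force: 0.0
time: 31.78
ee_pos: [0.5916, 0.0154, 0.053]
tcp_rot: [-179.9, 0.1, 76.9]
wrist_force: [-0.6, -0.9, -0.1]
opening: 0.068
grasp_force: 0.0
shift [0.2 0.4 3. ] az -0.1 t 31.8 ee [0.5916 0.0154 0.053 ] [-1.799e+02  1.000e-01  7.690e+01]
```

```bash
python3 -m inch '[[[80,0,0,1.5,0,0,0],[80,0,0,1.5,0,0,0],[80,0,0,0,0,0,0]]]' | grep -E 'ee_pos|wrist'
python3 -m inch '[[[80,0,0,1.2,0,0,0],[80,0,0,1.2,0,0,0],[80,0,0,0,0,0,0]]]' | grep -E 'ee_pos|wrist'
python3 - <<'E'
from h import *
c=cam('scene');cv2.imwrite('pics/s2.png',cv2.resize(c['pixels'][140:220,210:310,::-1],(800,600),interpolation=3)[:600])
E
```

```text
ee_pos: [0.5916, 0.0154, 0.05]
wrist_force: [-0.5, -0.2, -0.1]
ee_pos: [0.5917, 0.0154, 0.0476]
wrist_force: [-0.5, -0.4, -0.2]
```

View pics/s2.png

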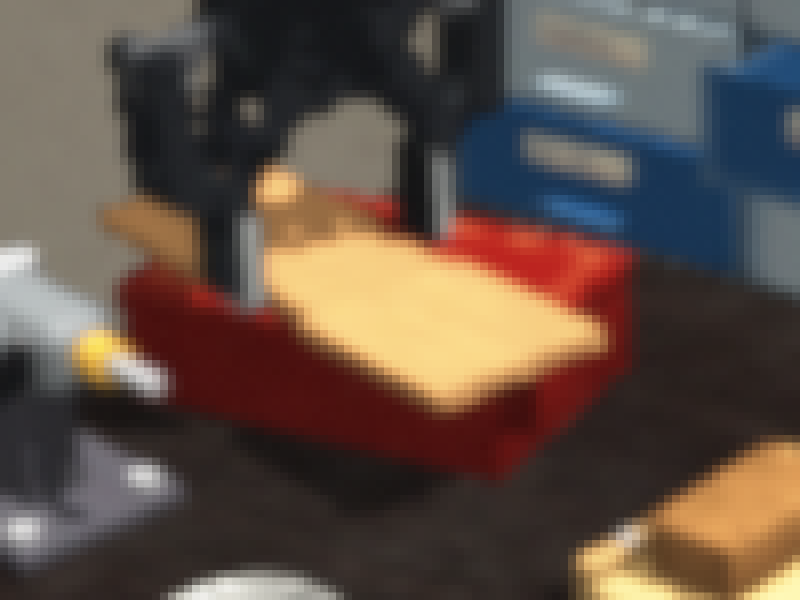

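The fingers stand beside both notches, about (245,290) and (440,220), with their tips close to the lid.

```bash
python3 -m inch '[[[80,0,0,1,0,0,0],[80,0,0,1,0,0,0],[80,0,0,1,0,0,0],[80,0,0,0,0,0,0]]]' | grep -E 'ee_pos|wrist'
python3 -m inch '[[[65,0,0,0,0,0,0],[60,0,0,0,0,0,0],[55,0,0,0,0,0,0],[55,0,0,0,0,0,0],[55,0,0,0,0,0,0]]]' 30
```

```text
ee_pos: [0.5916, 0.0155, 0.0446]
wrist_force: [0.7, 0.7, -0.1]
time: 33.7
ee_pos: [0.5919, 0.0154, 0.045]
tcp_rot: [-180.0, 0.1, 76.9]
wrist_force: [-1.1, 0.0, 4.6]
opening: 0.0548
grasp_force: 32.0
```

```bash
python3 -m inch '[[[45,0,0,0,0,0,0],[45,0,0,0,0,0,0],[45,0,0,-15,0,0,0],[45,0,0,-25,0,0,0],[45,0,0,-25,0,0,0],[45,0,0,0,0,0,0]]]' 45
python3 g.py .563 -.239 .11 82.6
```

```text
time: 34.45
ee_pos: [0.5929, 0.0156, 0.112]
tcp_rot: [179.9, 0.0, 76.9]
wrist_force: [-0.1, -0.2, -1.3]
opening: 0.0546
grasp_force: 47.9
shift [-254.7   28.6    2.2] az -5.7 t 34.5 ee [0.5929 0.0156 0.112 ] [179.9   0.   76.9]
```

```bash
python3 -m inch '[[[45,-20,2.2,0,0,0,0],[45,-40,4.5,0,0,0,0],[45,-45,5.1,0,0,0,0],[45,-45,5.1,0,0,0,0],[45,-45,5.1,0,0,0,0],[45,-40,4.5,0,0,0,0],[45,-19.7,2.1,0,0,0,-3],[45,0,0,0,0,0,-2.7]]]' 
python3 -m inch '[[[45,0,0,20,0,0,0],[45,0,0,20,0,0,0],[45,0,0,10,0,0,0],[45,0,0,0,0,0,0],[45,0,0,0,0,0,0]]]' 
python3 g.py .563 -.239 .031 82.6
python3 - <<'E'
from h import *
z=bot.get_obs()['ee_pos'][2]+.003
look({'sheet':('sheet',box(.068,.19,z,z+.008),[.563,-.239,-7.4],1),'B':('block_b_mid',box(.034,.062,.01,.034),[.5725,-.1656,82.6],1)})
c=cam('scene');cv2.imwrite('pics/s3.png',cv2.resize(c['pixels'][170:270,250:400,::-1],(800,533),interpolation=3)[:600])
E
```

```text
time: 35.45
ee_pos: [0.5603, -0.2414, 0.1084]
tcp_rot: [-179.8, 0.1, 82.5]
wrist_force: [-0.4, 0.8, -1.2]
opening: 0.0541
grasp_force: 47.8
time: 36.08
ee_pos: [0.562, -0.2394, 0.0607]
tcp_rot: [-180.0, 0.1, 82.6]
wrist_force: [-0.3, -0.3, -0.7]
opening: 0.0544
grasp_force: 47.8
shift [ 0.6  1.  29.7] az -0.0 t 36.1 ee [ 0.562  -0.2394  0.0607] [-1.80e+02  1.00e-01  8.26e+01]
top sheet not found
top B not found
scene sheet [ 0.5605 -0.2373] -7.1 res 0.37 conf 0.98
scene B [ 0.5689 -0.1645] 94.0 res 0.51 conf 0.82
```

View pics/s3.png

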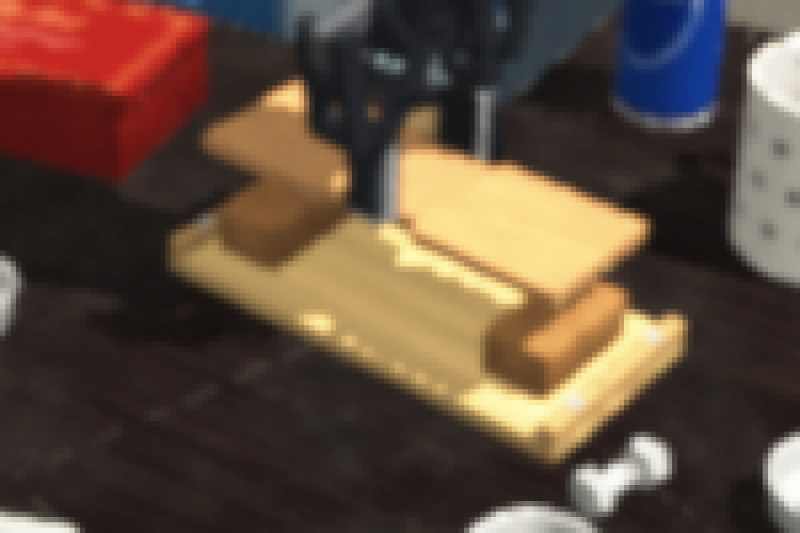

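The sheet hangs level over both blocks, with its corners at about (205,140) and (650,230). Next I'll lower and release it.

```bash
python3 -m inch '[[[45,0,0.5,10,0,0,0],[45,0,0.5,10,0,0,0],[45,0,0,5,0,0,0],[45,0,0,2,0,0,0],[45,0,0,1,0,0,0],[45,0,0,1,0,0,0],[45,0,0,0,0,0,0]]]' | grep -E 'ee_pos|wrist|grasp'
python3 -m inch '[[[45,0,0,0.7,0,0,0],[45,0,0,0,0,0,0]]]' | grep -E 'ee_pos|wrist|grasp'
```

```text
ee_pos: [0.5629, -0.2393, 0.0317]
wrist_force: [-1.3, 1.6, 3.8]
grasp_force: 48.3
ee_pos: [0.5629, -0.2394, 0.0317]
wrist_force: [-3.7, 1.4, 8.8]
grasp_force: 48.8
```

```bash
python3 -m inch '[[[70,0,0,0,0,0,0],[80,0,0,0,0,0,0],[80,0,0,0,0,0,0],[80,0,0,-20,0,0,0],[100,0,0,-40,0,0,0],[100,0,0,-50,0,0,0],[100,0,0,0,0,0,0]]]' | grep -E 'ee_pos|wrist|grasp'
python3 g.py .432 .0585 .14 173.5
```

```text
ee_pos: [0.5649, -0.2399, 0.1466]
wrist_force: [-0.6, 0.0, -0.5]
grasp_force: 0.0
shift [ 278.8 -170.3    4.4] az -90.9 t 38.4 ee [ 0.5649 -0.2399  0.1466] [179.6   0.2  82.6]
```

```bash
python3 -m inch '[[[100,46.5,-28.4,0,0,0,0],[100,46.5,-28.4,0,0,0,0],[100,46.5,-28.4,0,0,0,0],[100,46.5,-28.4,0,0,0,0],[100,46.5,-28.4,0,0,0,0],[100,46.5,-28.4,0,0,0,0],[100,0,0,0,0,0,-10.1],[100,0,0,0,0,0,-10.1]]]' >/dev/null
python3 -m inch '[[[100,0,0,0,0,0,-10.1],[100,0,0,0,0,0,-10.1],[100,0,0,0,0,0,-10.1],[100,0,0,0,0,0,-10.1],[100,0,0,0,0,0,-10.1],[100,0,0,0,0,0,-10.1],[100,0,0,0,0,0,-10.1],[100,0,0,0,0,0,0]]]' >/dev/null
python3 g.py .432 .0585 .047 173.5
python3 - <<'E'
from h import *
bl=box(.034,.062,.01,.034)
look({'sheet':('sheet',box(.068,.19,.034,.042),[.563,-.239,-7.4],1),'board':('board',box(.1,.214,0,.010),[.563,-.239,-7.4],1),'c2':('cup_a',cup(),[.425,-.370,0],0),'c3':('cup_a',cup(),[.528,-.4467,0],0),'c1':('cup_a',cup(),[.439,-.078,0],0)})
c=cam('top');a=cv2.resize(c['pixels'][160:240,270:390,::-1],(600,400),interpolation=2);
c=cam('scene');b=cv2.resize(c['pixels'][180:260,260:380,::-1],(300,200),interpolation=2); b=np.vstack([b,0*b])
cv2.imwrite('pics/s4.png',cv2.resize(np.hstack([a,b]),(800,356)))
E
```

```text
shift [-2.3 -0.6 93.6] az -0.1 t 40.4 ee [0.4299 0.0595 0.1406] [-179.9   -0.   173.4]
top sheet [ 0.5629 -0.2383] -7.2 res 0.1 conf 0.7
top board not found
top c2 [ 0.4257 -0.3717] 1.7 res 0.61 conf 0.59
top c3 [ 0.5297 -0.4475] 3.3 res 0.62 conf 0.56
top c1 not found
scene sheet [ 0.5609 -0.2372] -7.5 res 0.06 conf 0.94
scene board [ 0.5641 -0.2373] -7.5 res 1.14 conf 0.83
scene c2 [ 0.4231 -0.3699] 1.7 res 0.22 conf 0.96
scene c3 [ 0.5261 -0.4464] 4.1 res 0.17 conf 0.87
scene c1 [ 0.4372 -0.0804] 2.8 res 0.12 conf 0.65
```

View pics/s4.png

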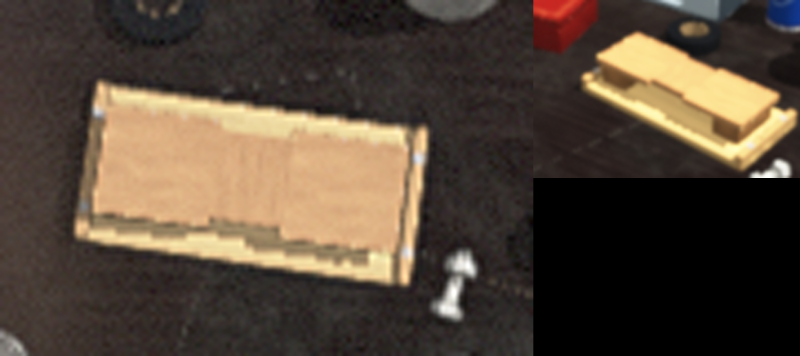

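The sheet lies flat, centred and squarely along the board: it covers (90–415, 110–250) in the left panel, between the stops, and rests on both blocks. On to the second squeeze.

```bash
python3 -m inch '[[[100,-1,0,20,0,0,0],[100,-1,0,20,0,0,0],[100,0,0,20,0,0,0],[100,0,0,20,0,0,0],[100,0,0,13.5,0,0,0],[60,0,0,0,0,0,0],[30,0,0,0,0,0,0],[10,0,0,0,0,0,0]]]' 40 | grep -E 'ee_pos|wrist|grasp|open'
python3 -m inch '[[[10,0,0,0,0,0,0],[10,0,0,0,0,0,0],[10,0,0,0,0,0,0],[10,0,0,0,0,0,0],[10,0,0,0,0,0,0],[10,0,0,0,0,0,0],[10,0,0,0,0,0,0],[10,0,0,0,0,0,0]]]'  | grep -E 'ee_pos|wrist|grasp|open'
python3 -m inch '[[[10,0,0,0,0,0,0],[10,0,0,0,0,0,0],[10,0,0,0,0,0,0],[10,0,0,0,0,0,0],[10,0,0,0,0,0,0],[10,0,0,0,0,0,0],[10,0,0,0,0,0,0],[10,0,0,0,0,0,0]]]'  | grep -E 'ee_pos|wrist|grasp|open'
python3 -m inch '[[[10,0,0,0,0,0,0],[10,0,0,0,0,0,0],[10,0,0,0,0,0,0],[10,0,0,0,0,0,0],[10,0,0,0,0,0,0],[10,0,0,0,0,0,0],[100,0,0,0,0,0,0],[100,0,0,0,0,0,0]]]'  | grep -E 'ee_pos|wrist|grasp|open'
python3 -m inch '[[[100,0,0,0,0,0,0],[100,0,0,0,0,0,0],[100,0,0,0,0,0,0],[100,0,0,0,0,0,0],[100,0,0,-30,0,0,0],[100,0,0,-40,0,0,0],[100,0,0,-30,0,0,0],[100,0,0,0,0,0,0]]]'  | grep -E 'ee_pos|wrist|grasp|open'
python3 g.py .439 -.079 .1 82.6
```

```text
ee_pos: [0.432, 0.0578, 0.0479]
wrist_force: [-7.5, -28.2, 26.6]
opening: 0.0324
grasp_force: 37.2
ee_pos: [0.432, 0.0577, 0.048]
wrist_force: [-4.4, -10.5, 8.1]
opening: 0.0328
grasp_force: 39.3
ee_pos: [0.432, 0.0577, 0.048]
wrist_force: [-4.1, -10.5, 7.3]
opening: 0.0325
grasp_force: 39.3
ee_pos: [0.4322, 0.0591, 0.0472]
wrist_force: [0.4, -1.9, -1.0]
opening: 0.0678
grasp_force: 0.6
ee_pos: [0.433, 0.0595, 0.1489]
wrist_force: [0.5, -0.2, -0.3]
opening: 0.0851
grasp_force: 0.0
shift [ -21.5 -136.9   49. ] az 90.9 t 45.9 ee [0.433  0.0595 0.1489] [-1.800e+02  1.000e-01  1.735e+02]
```

```bash
python3 -m inch '[[[100,-7.2,-45.6,0,0,0,0],[100,-7.2,-45.6,0,0,0,0],[100,-7.2,-45.6,0,0,0,0],[100,0,0,0,0,0,10.1],[100,0,0,0,0,0,10.1],[100,0,0,0,0,0,10.1],[100,0,0,5,0,0,10.1],[100,0,0,5,0,0,10.1]]]' >/dev/null
python3 -m inch '[[[100,0,0,10,0,0,10.1],[100,0,0,10,0,0,10.1],[100,0,0,10,0,0,10.1],[100,0,0,10,0,0,10.1],[100,0,0,0,0,0,0]]]' >/dev/null
python3 - <<'E'
from h import *
look({'c1':('cup_a',cup(),[.439,-.079,0],0)})
E
python3 g.py .439 -.079 .003 82.6
```

```text
top c1 not found
scene c1 [ 0.4369 -0.0795] 2.5 res 0.13 conf 0.72
shift [ 0.4  1.2 94. ] az 0.2 t 47.8 ee [ 0.4379 -0.0791  0.097 ] [-1.80e+02  1.00e-01  8.28e+01]
```

```bash
python3 -m inch '[[[100,0,0,20,0,0,0],[100,0,0,20,0,0,0],[100,0,0,20,0,0,0],[100,0,0,20,0,0,0],[100,0,0,10,0,0,0],[100,0,0,3.5,0,0,0],[75,0,0,0,0,0,0],[50,0,0,0,0,0,0]]]' | grep -E 'ee_pos|wrist|grasp|open'
python3 -m inch '[[[45,0,0,0,0,0,0],[45,0,0,0,0,0,0],[45,0,0,0,0,0,0],[45,0,0,0,0,0,0]]]' 35 | grep -E 'ee_pos|wrist|grasp|open'
python3 g.py .5701 -.1820 .1 82.6
```

```text
ee_pos: [0.4382, -0.0793, 0.0042]
wrist_force: [-9.6, -0.1, 27.4]
opening: 0.052
grasp_force: 39.0
ee_pos: [0.4381, -0.0793, 0.0045]
wrist_force: [-2.1, 0.0, 5.5]
opening: 0.0518
grasp_force: 35.6
shift [-85.  144.1 -95.3] az 0.0 t 49.2 ee [ 0.4381 -0.0793  0.0045] [1.80e+02 1.00e-01 8.26e+01]
```

```bash
python3 -m inch '[[[45,0,0,-15,0,0,0],[45,0,0,-40,0,0,0],[45,0,0,-40,0,0,0],[45,-21.2,36,0,0,0,0],[45,-21.2,36,0,0,0,0],[45,-21.2,36,0,0,0,0],[45,-21.2,36,0,0,0,0],[45,0,0,0,0,0,0]]]' | grep -E 'ee_pos|wrist|grasp|open'
python3 g.py .5697 -.1785 .0467 82.6
```

```text
ee_pos: [0.5711, -0.1833, 0.0982]
wrist_force: [-0.5, 0.1, -0.5]
opening: 0.0516
grasp_force: 36.9
shift [ 4.6 -2.  51.5] az -0.1 t 50.2 ee [ 0.5711 -0.1833  0.0982] [-1.799e+02  1.000e-01  8.250e+01]
```

```bash
python3 -m inch '[[[45,3.5,-0.9,15,0,0,0],[45,0,0,15,0,0,0],[45,0,0,10,0,0,0],[45,0,0,5,0,0,0],[45,0,0,3,0,0,0],[45,0,0,0,0,0,0]]]' | grep -E 'ee_pos|wrist|grasp|open'
python3 g.py .5697 -.1785 .0467 82.6
```

```text
ee_pos: [0.5692, -0.1783, 0.0504]
wrist_force: [0.2, -0.3, -0.2]
opening: 0.0513
grasp_force: 36.9
shift [-0.1  0.6  3.7] az -0.0 t 51.0 ee [ 0.5692 -0.1783  0.0504] [-1.799e+02  1.000e-01  8.260e+01]
```

```bash
python3 -m inch '[[[45,0,0.3,1.5,0,0,0],[45,0,0,1,0,0,0],[45,0,0,0.7,0,0,0],[45,0,0,0,0,0,0]]]' | grep -E 'ee_pos|wrist|grasp|open'
python3 -m inch '[[[45,0,0,0.4,0,0,0],[45,0,0,0.2,0,0,0],[45,0,0,0,0,0,0]]]' | grep -E 'ee_pos|wrist|grasp|open'
python3 - <<'E'
from h import *
c=cam('scene');cv2.imwrite('pics/c1.png',cv2.resize(c['pixels'][170:250,250:370,::-1],(750,500),interpolation=3)[:600])
E
```

```text
ee_pos: [0.5694, -0.1783, 0.047]
wrist_force: [-0.4, 0.4, 0.2]
opening: 0.0516
grasp_force: 36.9
ee_pos: [0.5695, -0.1783, 0.0467]
wrist_force: [-1.0, -0.3, 1.9]
opening: 0.0519
grasp_force: 37.0
```

View pics/c1.png

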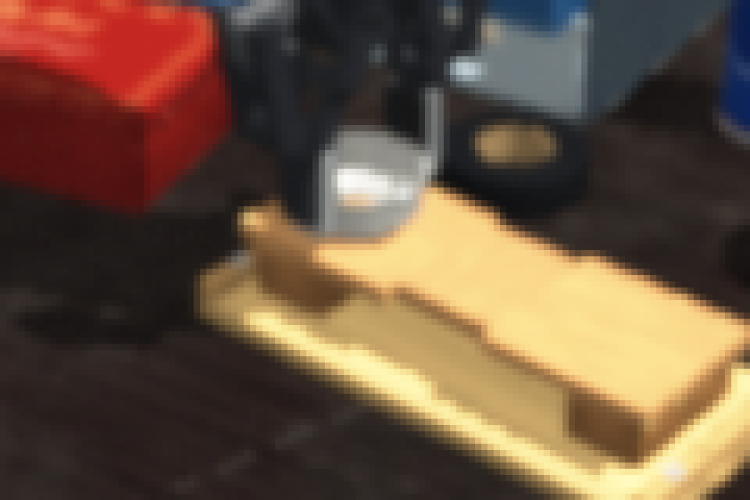

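The cup stands level on the sheet at about (370,180), with its base in contact. Releasing it now.

```bash
python3 -m inch '[[[65,0,0,0,0,0,0],[80,0,0,0,0,0,0],[80,0,0,0,0,0,0],[90,0,0,-20,0,0,0],[100,0,0,-30,0,0,0],[100,0,0,-30,0,0,0],[100,0,0,0,0,0,0]]]' | grep -E 'ee_pos|wrist|grasp|open'
python3 g.py .425 -.3705 .12 160
```

```text
ee_pos: [0.5707, -0.1786, 0.1291]
wrist_force: [0.2, -0.1, 0.1]
opening: 0.0854
grasp_force: 0.0
shift [-209.1 -119.8    9.2] az -77.4 t 52.8 ee [ 0.5707 -0.1786  0.1291] [1.798e+02 1.000e-01 8.260e+01]
```

```bash
python3 -m inch '[[[100,-41.8,-24,0,0,0,0],[100,-41.8,-24,0,0,0,0],[100,-41.8,-24,0,0,0,0],[100,-41.8,-24,0,0,0,0],[100,-41.8,-24,0,0,0,0],[100,0,0,0,0,0,-9.7],[100,0,0,0,0,0,-9.7],[100,0,0,0,0,0,-9.7]]]' >/dev/null
python3 -m inch '[[[100,0,0,0,0,0,-9.7],[100,0,0,0,0,0,-9.7],[100,0,0,5,0,0,-9.7],[100,0,0,10,0,0,-9.7],[100,0,0,10,0,0,-9.5],[100,0,0,0,0,0,0]]]' >/dev/null
python3 - <<'E'
from h import *
look({'c1':('cup_a',cup(.042),[.5697,-.1785,0],0),'c2':('cup_a',cup(),[.425,-.3705,0],0),'c3':('cup_a',cup(),[.528,-.4467,0],0)})
E
python3 g.py .425 -.3705 .003 160
```

```text
top c1 [ 0.5702 -0.1776] -2.2 res 0.65 conf 0.68
top c2 not found
top c3 [ 0.5358 -0.4391] -13.7 res 2.22 conf 0.45
scene c1 [ 0.565  -0.1758] 2.5 res 0.09 conf 0.69
scene c2 [ 0.4231 -0.371 ] 3.5 res 0.24 conf 0.55
scene c3 [ 0.5274 -0.4461] -0.8 res 0.18 conf 0.92
shift [-1.4  0.2 99.1] az -0.2 t 54.8 ee [ 0.4237 -0.3701  0.1021] [-179.9   -0.   159.8]
```

```bash
python3 -m inch '[[[100,-0.5,0,20,0,0,0],[100,0,0,20,0,0,0],[100,0,0,20,0,0,0],[100,0,0,20,0,0,0],[100,0,0,14,0,0,0],[100,0,0,5,0,0,0],[75,0,0,0,0,0,0],[50,0,0,0,0,0,0]]]' | grep -E 'ee_pos|wrist|grasp|open'
python3 -m inch '[[[45,0,0,0,0,0,0],[45,0,0,0,0,0,0],[45,0,0,0,0,0,0],[45,0,0,0,0,0,0]]]' 35 | grep -E 'ee_pos|wrist|grasp|open'
python3 -m inch '[[[45,0,0,-15,0,0,0],[45,0,0,-40,0,0,0],[45,0,0,-45,0,0,0],[45,0,0,0,0,0,9.7],[45,0,0,0,0,0,9.7],[45,0,0,0,0,0,9.7],[45,0,0,0,0,0,9.7],[45,0,0,0,0,0,9.7]]]' | grep -E 'wrist|grasp|open'
python3 -m inch '[[[45,0,0,0,0,0,9.7],[45,0,0,0,0,0,9.7],[45,0,0,0,0,0,9.5],[45,0,0,0,0,0,0]]]' | grep -E 'wrist|grasp|open'
python3 g.py .562 -.238 .1 82.6
```

```text
ee_pos: [0.4244, -0.3707, 0.0039]
wrist_force: [-3.4, 3.2, 15.2]
opening: 0.0524
grasp_force: 34.1
ee_pos: [0.4243, -0.3706, 0.0041]
wrist_force: [-1.4, 1.7, 6.4]
opening: 0.0519
grasp_force: 36.2
wrist_force: [-0.1, 0.1, -1.1]
opening: 0.052
grasp_force: 36.8
wrist_force: [-0.4, 0.0, 0.6]
opening: 0.0513
grasp_force: 36.8
shift [148.9 119.8   3.5] az 0.1 t 57.8 ee [ 0.4242 -0.3703  0.1038] [-1.80e+02  1.00e-01  8.27e+01]
```

```bash
python3 -m inch '[[[45,37.2,30,0,0,0,0],[45,37.2,30,0,0,0,0],[45,37.2,30,0,0,0,0],[45,37.2,29.8,0,0,0,0],[45,0,0,20,0,0,0],[45,0,0,20,0,0,0],[45,0,0,10,0,0,0],[45,0,0,0,0,0,0]]]' | grep -E 'wrist|grasp|open'
python3 g.py .562 -.238 .0464 82.6
```

```text
wrist_force: [-0.3, -0.0, -0.8]
opening: 0.0518
grasp_force: 36.9
shift [0.2 0.4 5.9] az 0.1 t 58.8 ee [ 0.5616 -0.2381  0.0523] [-1.799e+02  1.000e-01  8.270e+01]
```

```bash
python3 -m inch '[[[45,0,0,2.5,0,0,0],[45,0,0,1.5,0,0,0],[45,0,0,1,0,0,0],[45,0,0,0.7,0,0,0],[45,0,0,0,0,0,0]]]' | grep -E 'ee_pos|wrist|grasp|open'
python3 -m inch '[[[45,0,0,0.4,0,0,0],[45,0,0,0.2,0,0,0],[45,0,0,0,0,0,0]]]' | grep -E 'ee_pos|wrist|grasp|open'
```

```text
ee_pos: [0.5619, -0.2381, 0.0469]
wrist_force: [-0.6, 0.4, 0.2]
opening: 0.0523
grasp_force: 36.9
ee_pos: [0.562, -0.2381, 0.0463]
wrist_force: [0.7, -0.4, -1.1]
opening: 0.0516
grasp_force: 36.9
```

```bash
python3 -m inch '[[[45,0,0,0.5,0,0,0],[45,0,0,0,0,0,0],[65,0,0,0,0,0,0],[80,0,0,0,0,0,0],[80,0,0,0,0,0,0],[90,0,0,-20,0,0,0],[100,0,0,-35,0,0,0],[100,0,0,-25,0,0,0]]]' | grep -E 'ee_pos|wrist|grasp|open'
python3 -m inch '[[[100,0,0,0,0,0,0]]]' >/dev/null
python3 g.py .5275 -.4463 .12 130
```

```text
ee_pos: [0.5623, -0.2382, 0.1272]
wrist_force: [0.2, -1.1, -0.8]
opening: 0.0853
grasp_force: 0.0
shift [-210.6   -8.5    8.4] az -47.4 t 60.9 ee [ 0.5631 -0.2385  0.1279] [1.799e+02 1.000e-01 8.260e+01]
```

```bash
python3 -m inch '[[[100,-52.6,-2,0,0,0,0],[100,-52.6,-2,0,0,0,0],[100,-52.6,-2,0,0,0,0],[100,-52.6,-2,0,0,0,0],[100,0,0,0,0,0,-9.5],[100,0,0,0,0,0,-9.5],[100,0,0,0,0,0,-9.5],[100,0,0,5,0,0,-9.5]]]' >/dev/null
python3 -m inch '[[[100,0,0,10,0,0,-9.4],[100,0,0,10,0,0,0],[100,0,0,0,0,0,0]]]' >/dev/null
python3 - <<'E'
from h import *
look({'c1':('cup_a',cup(.042),[.5697,-.1785,0],0),'c2':('cup_a',cup(.042),[.562,-.238,0],0),'c3':('cup_a',cup(),[.528,-.4467,0],0)})
c=cam('scene');cv2.imwrite('pics/c2.png',cv2.resize(c['pixels'][170:310,260:460,::-1],(800,560),interpolation=3))
E
python3 g.py .5275 -.4463 .003 130
```

```text
top c1 [ 0.5694 -0.1772] 4.4 res 0.26 conf 0.68
top c2 [ 0.5616 -0.2414] 4.3 res 0.53 conf 0.53
top c3 [ 0.5301 -0.4467] 0.4 res 6.05 conf 0.58
scene c1 [ 0.5649 -0.1768] 2.8 res 0.09 conf 0.78
scene c2 [ 0.5572 -0.2407] 4.3 res 0.09 conf 0.52
scene c3 [ 0.5261 -0.4464] -0.8 res 0.19 conf 0.97
shift [-0.5  0.1 98.5] az -0.1 t 62.5 ee [ 0.5271 -0.4458  0.1015] [-179.9    0.   129.9]
```

View pics/c2.png

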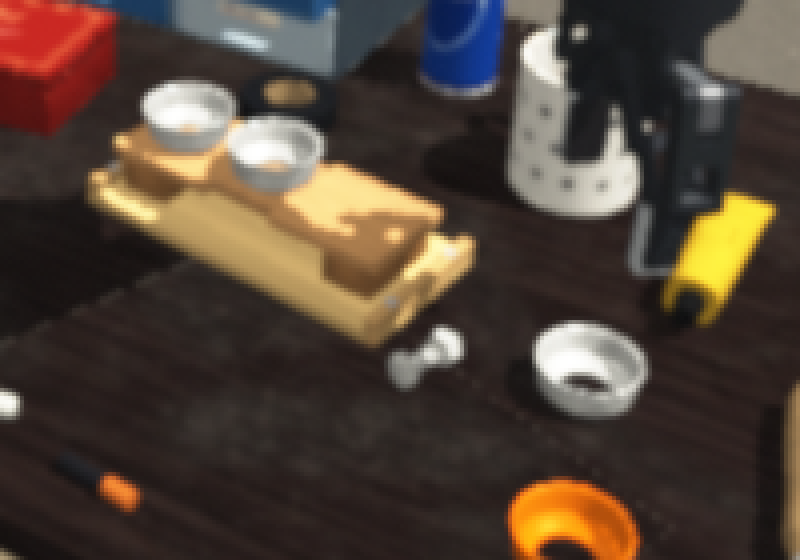

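Two cups stand upright on the sheet, at (190,115) and (275,155). The third is at (590,370), with grease and bolt clear of the chosen finger line.

```bash
python3 -m inch '[[[100,-0.3,0,20,0,0,0],[100,0,0,20,0,0,0],[100,0,0,20,0,0,0],[100,0,0,20,0,0,0],[100,0,0,13.5,0,0,0],[100,0,0,5,0,0,0],[75,0,0,0,0,0,0],[50,0,0,0,0,0,0]]]' | grep -E 'ee_pos|wrist|grasp|open'
python3 -m inch '[[[45,0,0,0,0,0,0],[45,0,0,0,0,0,0],[45,0,0,0,0,0,0],[45,0,0,0,0,0,0]]]' 35 | grep -E 'ee_pos|wrist|grasp|open'
python3 -m inch '[[[45,0,0,-15,0,0,0],[45,0,0,-40,0,0,0],[45,0,0,-45,0,0,0],[45,0,0,0,0,0,9.5],[45,0,0,0,0,0,9.5],[45,0,0,0,0,0,9.5],[45,0,0,0,0,0,9.5],[45,0,0,0,0,0,9.4]]]' | grep -E 'wrist|grasp|open'
python3 -m inch '[[[45,0,0,0,0,0,0],[45,0,0,0,0,0,0]]]' | grep -E 'wrist|grasp|open'
python3 g.py .554 -.3 .1 82.6
```

```text
ee_pos: [0.5275, -0.4464, 0.0036]
wrist_force: [-2.6, 1.6, 15.0]
opening: 0.0525
grasp_force: 34.8
ee_pos: [0.5276, -0.4465, 0.004]
wrist_force: [0.1, 0.4, 6.3]
opening: 0.0518
grasp_force: 36.8
wrist_force: [0.2, -0.3, -0.4]
opening: 0.0518
grasp_force: 36.8
wrist_force: [0.7, -0.6, -1.4]
opening: 0.0516
grasp_force: 36.8
shift [148.2   8.3   2.7] az 0.2 t 65.2 ee [ 0.5272 -0.4459  0.1029] [-1.799e+02  1.000e-01  8.280e+01]
```

```bash
python3 -m inch '[[[45,37,2.1,0,0,0,0],[45,37,2.1,0,0,0,0],[45,37,2.1,0,0,0,0],[45,37,2,0,0,0,0],[45,0,0,0,0,0,0],[45,0,0,20,0,0,0],[45,0,0,20,0,0,0],[45,0,0,8,0,0,0]]]' | grep -E 'wrist|grasp|open'
python3 -m inch '[[[45,0,0,2,0,0,0],[45,0,0,0,0,0,0],[45,0,0,0,0,0,0]]]' | grep -E 'wrist|grasp|open'
python3 g.py .554 -.3 .046 82.6
```

```text
wrist_force: [0.6, -0.4, -1.0]
opening: 0.0519
grasp_force: 36.8
wrist_force: [-1.1, 0.3, -0.5]
opening: 0.0518
grasp_force: 36.8
shift [ 0.4 -0.8  7.1] az -0.0 t 66.6 ee [ 0.5547 -0.3005  0.0531] [-1.80e+02  1.00e-01  8.26e+01]
```

```bash
python3 -m inch '[[[45,0,-0.5,3,0,0,0],[45,0,0,2,0,0,0],[45,0,0,1.2,0,0,0],[45,0,0,0.6,0,0,0],[45,0,0,0.4,0,0,0],[45,0,0,0.4,0,0,0],[45,0,0,0,0,0,0]]]' | grep -E 'ee_pos|wrist|grasp|open'
python3 -m inch '[[[65,0,0,0,0,0,0],[80,0,0,0,0,0,0],[80,0,0,0,0,0,0],[90,0,0,-20,0,0,0],[100,0,0,-40,0,0,0],[100,0,0,-50,0,0,0],[100,0,0,0,0,0,0]]]' | grep -E 'ee_pos|wrist|grasp|open'
python3 -m inch '[[[100,40,-40,0,0,0,0],[100,40,-40,0,0,0,0],[100,40,-40,0,0,0,0],[100,40,-40,0,0,0,0],[100,0,-40,0,0,0,0],[100,0,0,0,0,0,0],[100,0,0,0,0,0,0]]]'| grep -E 'ee_pos|wrist'
python3 - <<'E'
from h import *
look({'c1':('cup_a',cup(.042),[.5697,-.1785,0],0),'c2':('cup_a',cup(.042),[.562,-.238,0],0),'c3':('cup_a',cup(.042),[.554,-.3,0],0),'sheet':('sheet',box(.068,.19,.034,.042),[.562,-.238,-7.4],1)})
i=[]
for n,s in(('top',np.s_[150:250,265:395]),('scene',np.s_[165:265,255:385])):
    i.append(cv2.resize(cam(n)['pixels'][s][:,:,::-1],(400,308),interpolation=3))
cv2.imwrite('pics/f.png',np.hstack(i))
E
```

```text
ee_pos: [0.5539, -0.3002, 0.0459]
wrist_force: [-4.0, 2.0, 8.8]
opening: 0.0519
grasp_force: 37.4
ee_pos: [0.5558, -0.301, 0.1611]
wrist_force: [0.6, 0.3, 0.3]
opening: 0.0859
grasp_force: 0.0
ee_pos: [0.3768, -0.1158, 0.1553]
wrist_force: [1.3, -0.2, -0.6]
top c1 [ 0.5702 -0.1762] 4.1 res 0.5 conf 0.62
top c2 [ 0.5611 -0.2402] 0.8 res 0.57 conf 0.64
top c3 [ 0.554  -0.3019] 4.6 res 0.3 conf 0.71
top sheet [ 0.5625 -0.2394] -7.5 res 1.07 conf 0.6
scene c1 [ 0.567  -0.1776] 0.2 res 0.14 conf 0.85
scene c2 [ 0.5575 -0.2406] 4.5 res 0.1 conf 0.91
scene c3 [ 0.5494 -0.3025] 4.0 res 0.1 conf 0.67
scene sheet [ 0.5605 -0.239 ] -6.6 res 1.08 conf 0.76
```

View pics/f.png

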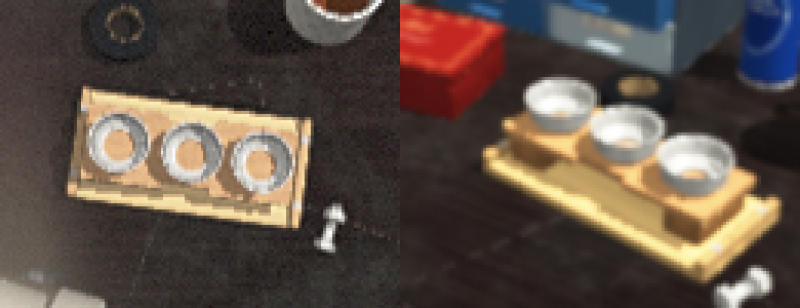

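All three cups stand upright in a row on the sheet, at (118,143), (190,153) and (262,163) in the left panel, all inside its edges. The robot is clear, so I'm handing in.

```bash
python3 -c "
from workcell import bot; print(bot.job_done())"
```

```text
the job is handed in; nothing more can be done
None
```

The job is done and handed in: the trigger was squeezed for over two seconds before each layer, the blocks and sheet lie centred on the board, and all three steel cups stand rim up within the sheet's edges.

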